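# Fit the strainer stopper on the tea urn and leave it vented a quarter turn

### The job

Get the tea urn ready for serving: take the black strainer stopper from the green tray, lower its strainer into the urn's neck and screw it clockwise until it bottoms out, flange down on the rim and turning no further. Then back it off a quarter turn so that the urn can draw air, and finish while still holding the stopper steady by its knob at that setting. Leave the other things on the worktop where they are.

Things in the scene. Friction and masses are not known exactly. Their poses are not given: they have to be found in the camera images.
- stopper: Loose stopper of the urn, 300 g, upright on the tray on its strainer. From the bottom up: steel strainer tube 40 mm across (0 to 50 mm), black plug 44 mm across (to 74 mm), flange 74 mm across (74 to 81 mm), round knurled knob 42 mm across (81 to 114 mm), gripped from above. Origin: centre of the foot; z up the axis; x along the white line on the knob; a half turn gives the same stopper
- flange (a point): centre of the underside of the stopper's flange, on its axis, 74 mm above the foot; axes as the stopper's. Two thread lugs, each 5 mm thick and about 30 degrees wide, stick out on opposite sides of the plug to 28.5 mm from the axis, 19 mm below this point; they lie under the two ends of the white line
- grip (a point): point on the stopper's axis inside the knob, 101 mm above the foot and 20 mm above the flange's top face: a good height for the middle of the finger pads; fingertips stay above the flange
- tea_urn: Round steel tea urn, fixed where it stands: 177 mm across, 178 mm high to the rim of its neck. Origin: centre of its underside; z up. The tap points to -x (reaches 165 mm from the axis, 77 mm high), two black handles to +y and -y (reach 109 mm, 109 mm high)
- neck_rim (a point): centre of the urn's open neck at rim height, 178 mm above the worktop; axes as the urn's. Neck 72 mm outside, 60 mm inside, 19 mm proud of the shoulder. Inside is a right-handed two-start thread, 50 mm across between its ridges, lead 20 mm a turn (5 mm a quarter turn), 1.5 mm of play up and down and sideways. Clockwise from above screws down
- red_dot (a point): one of the two red dots on the urn's shoulder, 45 degrees from the urn's +x towards +y (the other is opposite). With the white line over them, or up to 10 degrees counterclockwise, the lugs drop in: the flange rests 11 to 13 mm above the rim and about 225 degrees clockwise leads to the stop. At other headings it rests up to 20 mm high and needs up to half a turn more
- thread_end (a point): solid end stop inside the neck, for one lug (the other opposite). There the flange is on the rim and the white line parallel to the urn's x axis, within about 10 degrees. Through the play the flange may touch the rim up to 30 degrees before. The stopper turns easily (under 0.2 N m) until the stop blocks it, and stays where it is let go
- green_tray: green tray, fixed, 332 x 269 mm, rim 21 mm high, floor 3 mm thick; origin at the centre of its underside
- lunch_pan: fixed obstacle: aluminium pan of cake, 443 x 335 mm, on two cutting boards right of the urn, cake up to 155 mm above the worktop; origin at the centre of the pan's underside
- tongs_a: bystander: steel serving tongs, 42 x 192 x 22 mm, lying at the back of the green tray
- tub_small: bystander: small white lidded tub, 119 mm across, 51 mm high
- clipboard: bystander: clipboard, 242 x 165 x 19 mm, lying behind the urn
- probe_thermometer: bystander: probe thermometer, 34 x 216 x 17 mm, lying beside the clipboard
- timer: bystander: kitchen timer, 94 x 68 x 34 mm, at the left edge
- marker: bystander: red and white marker pen, 135 mm long, 17 mm thick, lying at the left edge

How it is judged:
On the way, in this order (a step that is already met when the one before it is completed fails the run):
1. the strainer has been lowered through the neck (stopper upright over the rim, its flange less than 25 mm above it) (horizontal distance between flange and neck_rim below 0.006 m and z of flange in the frame of neck_rim below 0.025 m and angle between stopper's own z axis and vertical below 0.2 rad), for 0.1 s.
2. the stopper is screwed fully home: flange on the rim and turned as far as it goes (horizontal distance between flange and neck_rim below 0.006 m and z of flange in the frame of neck_rim below 0.0012 m and angle between the x axis of stopper and the x axis of tea_urn, either way round below 0.3 rad and angle between stopper's own z axis and vertical below 0.06 rad), for 0.2 s.
At the end, for the whole second after the job is handed in: The stopper is in the neck, upright, backed off a quarter turn (within 25 degrees) from fully home, so that its flange stands about 5 mm (1.5 to 8 mm) above the rim and its white line lies across the urn, and the still fingers hold it with more than 2 N (horizontal distance between flange and neck_rim below 0.006 m and z of flange in the frame of neck_rim between 0.0015 and 0.008 m and angle between the x axis of stopper and the x axis of tea_urn, either way round above 1.13 rad and angle between stopper's own z axis and vertical below 0.1 rad and contact force between the fingers and stopper above 2 N and angular speed of stopper below 0.2 rad/s and linear speed of stopper below 0.02 m/s); the arm keeps its last pose, push and grip.
It fails at once if one of the other loose things (tongs, tub small, clipboard, probe thermometer, timer, marker) is pushed more than 3 cm from where it was (distance of any of tongs_a, tub_small, clipboard, probe_thermometer, timer, marker from where it was at the start of the episode above 0.03 m).
It also fails if it takes over 64 s, if anything falls off the work surface, if the arm or the gripper's body presses on something with over 40 N, if the wrist force passes 120 N, or if a joint passes its speed limit or range.

### The arm

A 6-joint arm with a two-finger parallel gripper is mounted at the origin on a cart in front of the work surface, level with it; the furniture and walls round the work are solid. World frame = base frame: x ahead of the robot, y to its left, z up, the work surface at z = 0. Lengths are in m, angles in rad, forces in N, time in s.
With the tool pointing down it reaches from about 0.25 to 0.775 m from the base axis. Payload 4 kg.
Tool frame: the origin (TCP) lies at the very end of the fingers, on their centre line; the grasp point (between the pads) lies 19 mm behind it (robot.pinch_z is the distance from the TCP to the grasp point, in m); z points along the fingers, y is the line along which they close (so a half turn about z gives the same grasp; the last joint's range is limited). The gripper opens to 94 mm and grips with 3 to 60 N. Pads are 16 mm wide; open, the fingers measure 119 mm over their backs; the gripper's body (75 mm by 177 mm) begins 78 mm behind the grasp point.
Start: joints at [-1.213, 0.087, 1.371, -0, 1.684, -0.103], TCP at [0.245, -0.493, 0.206] pointing down, gripper open.
Joint ranges: [-3.1, 3.1], [-0.76, 2.03], [0.27, 2.55], [-1.08, 4.22], [0.17, 2.65], [-2.57, 2.57]. Speed limits (rad/s): [2.79, 2.79, 3.14, 3.14, 3.14, 3.14].

### API

Orientations are given as [roll, pitch, yaw] about the fixed x, y, z axes, in that order (R = Rz(yaw) Ry(pitch) Rx(roll)).
In Python, from bench import robot gives the robot as it stands.
- The arm moves only by the tool arm_command, never from a script. Its argument "targets" is one flat list of numbers, 7 for each row, row after row: the turn, a rotation vector about the tool's x, y, z in degrees, then the shift along the tool's x, y, z in mm, then the closure, from -1 (fully open) to 1 (shut). In form: [ax, ay, az, x, y, z, hand, ax, ay, az, x, y, z, hand, ...]. A call has 1 to 20 rows; each row is the pose to reach, as a shift and turn from the pose commanded when the call began, along the tool's axes at that moment; what a row does not reach only later rows make up. A row lasts 1/10 s, in which the tool goes at most 50 mm and 8.59 degrees, less where a joint would pass 70% of its speed; a pose out of reach is approached as far as the arm can. A call with a gripper value outside its range is refused whole. The fingers move at their own pace and stop on an object; the grip force is fixed at half the most. Time passes only in rows, so rows that repeat a pose let the fingers close. It gives the time, the measured TCP pose, the force, the opening and the grip force at its end, in the units of the state.
- robot.get_obs(): the state, without advancing time (a new reading comes with each control period).
- robot.snapshot(name): name is "scene" or "top" or "wrist"; returns a dict with "color" (400x640x3 uint8, red, green, blue), "range_z" (400x640 float32, m along the optical axis (not along the pixel's ray), 0 where there is no reading), "fx", "fy", "cx", "cy" (pixels), "T" (4x4, takes a point from camera to world coordinates); the wrist camera has in their place "T_tool_cam" (4x4, takes a point from camera to tool coordinates, whose origin is the TCP and whose axes are the flange's). Camera axes: x right, y down, z forward; pixel columns grow to the right and rows downward; lengths in m; the calibration is good to about 2 mm. The wrist camera is an equidistant fisheye: a pixel r from the principal point sees the ray r / f radians off the axis. A picture is of the moment at which its call begins: read the wrist's pose just before it.
- robot.close_job(): hands the job in; it is judged then, once.
The state is a dict: "time": time; "joint_positions": joint angles; "qvel": joint speeds; "joint_torque": joint torques, N m; "tool_pos": TCP position; "ee_rot": TCP orientation; "wrist_force": force on the tool from outside, world axes, zero at the start; "wrist_torque": the same for the moment, N m; "width": finger opening in m; "finger_force": force on a finger pad.
Only numpy, scipy, OpenCV 4.12 (cv2) and the standard library are available. Lean on these libraries where they do the work, as an engineer would, in place of code of your own. Each camera call takes 0.05 s, during which the arm holds its last target. There are 200 camera calls.

## Working session

There is one attempt and no reset: what is moved stays moved. The work goes in short steps, Python scripts to look and compute and a tool call to move; the robot and the scene stay as the last step left them, time stands still between calls to the robot, and variables do not carry over. Pictures are saved under pics/ and viewed, at most 10 in all, crops included, and the job is handed in when it is done.

Besides the shell and the picture viewer there is one more tool, called by a JSON object that holds its "api" and its "payload", one argument or row to a line. arm_command: Moves the arm, as the interface text tells. Its arguments: {"type":"object","properties":{"targets":{"type":"array"}},"required":["targets"]}

```bash
mkdir -p pics; ls
cat > h.py <<'E'
import numpy as np,cv2
from bench import robot
def snap(n):
    s=robot.snapshot(n); np.savez(f'pics/{n}.npz',**{k:v for k,v in s.items()}); return s
def cloud(s):
    z=s['range_z'];v,u=np.mgrid[:400,:640]
    P=np.stack([(u-s['cx'])*z/s['fx'],(v-s['cy'])*z/s['fy'],z],-1)
    W=P@s['T'][:3,:3].T+s['T'][:3,3]; W[z==0]=np.nan; return W
E
python3 - <<'E'
from h import *
for n in('top','scene'):
    s=snap(n);cv2.imwrite(f'pics/{n}.png',s['color'][...,::-1])
    print(n,s['T'].round(3).tolist(),s['fx'])
o=robot.get_obs();print(o)
E
```

```text
pics
top [[-0.001, -0.99, 0.138, 0.428], [-1.0, 0.001, 0.005, 0.032], [-0.005, -0.138, -0.99, 1.517], [0.0, 0.0, 0.0, 1.0]] 410.82784175041957
scene [[-0.854, -0.236, 0.464, -0.016], [-0.52, 0.397, -0.756, 1.072], [-0.006, -0.887, -0.462, 0.763], [0.0, 0.0, 0.0, 1.0]] 424.43331276672893
{'time': 0.1, 'joint_positions': array([-1.21308068e+00,  8.78603718e-02,  1.37206887e+00, -2.06628050e-05,
        1.68357989e+00, -1.03097683e-01]), 'qvel': array([-0.00012919, -0.00295766, -0.00343929,  0.00158107, -0.00109557,
        0.00119397]), 'joint_torque': array([ 2.65979375e-03, -3.41252339e+01, -3.03301156e+01,  7.20659201e-02,
        3.04878491e-02, -8.89058674e-05]), 'tool_pos': array([ 0.24439427, -0.49218416,  0.20444991]), 'ee_rot': array([-3.13968424e+00, -1.76807206e-04,  4.60810852e-01]), 'wrist_force': array([ 0.60949981,  0.02977086, -0.78473549]), 'wrist_torque': array([-0.01103006,  0.00075137, -0.01230208]), 'finger_force': 0.0, 'width': 0.09406166371492601}
```

View pics/top.png

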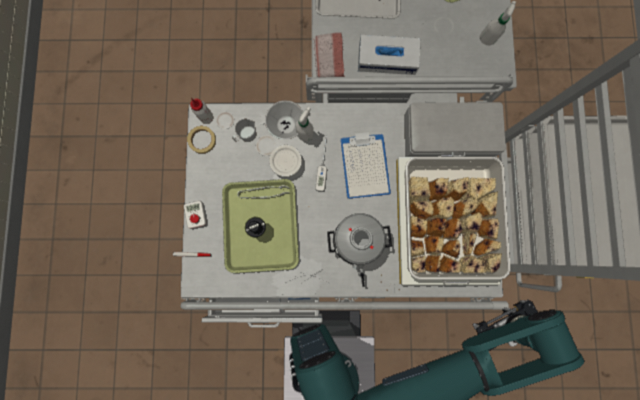

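View pics/scene.png

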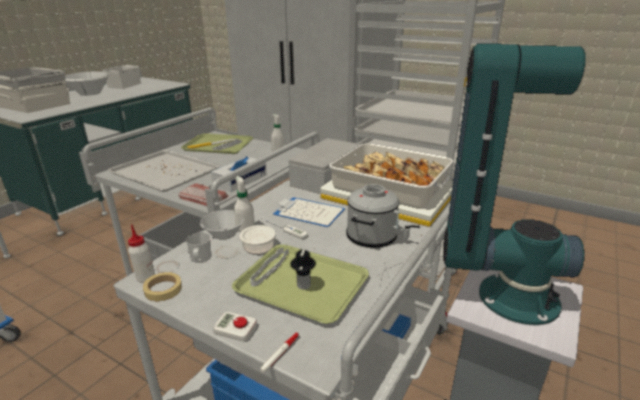

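Top view: stopper knob near (256,228), urn neck near (361,238) with red dots near (351,229) and (373,246), tap pointing to the robot; tongs at the tray's back. I'll measure both.

Run:
```python
from h import *
s=dict(np.load('pics/top.npz'));W=cloud(s);c=s['color'].astype(int)
def box(u0,u1,v0,v1):
    m=np.zeros((400,640),bool);m[v0:v1,u0:u1]=1;return m
z=W[...,2]
m=box(235,280,210,250)
k=m&(z>.105)&(z<.13);print('knob',k.sum(),np.median(W[k],0),(W[k].min(0)+W[k].max(0))/2, W[k].mean(0))
f=m&(z>.07);print('flange+',(W[f].min(0)+W[f].max(0))/2)
m=box(325,395,205,270)
n=m&(z>.168)&(z<.19);print('rim',n.sum(),(W[n].min(0)+W[n].max(0))/2,W[n].mean(0),np.ptp(W[n],axis=0))
r=box(325,395,205,290)&(c[...,0]>c[...,1]+50);
for i in range(1,5):
    n_,l,st,ce=cv2.connectedComponentsWithStats(r.astype(np.uint8))
    if i<n_: q=l==i;print('red',ce[i],st[i,4],np.nanmean(W[q],0))
im=s['color'][...,::-1]
a=cv2.resize(im[208:248,236:276],(400,400),interpolation=cv2.INTER_CUBIC);b=cv2.resize(im[200:290,320:400],(356,400),interpolation=cv2.INTER_CUBIC)
cv2.imwrite('pics/crop.png',np.hstack([a,b]))
```

```text
knob 115 [0.53899944 0.25644152 0.11572111] [0.54102836 0.25873648 0.1146846 ] [0.53934681 0.25787737 0.11571768]
flange+ [0.53840855 0.25839217 0.09879567]
rim 184 [ 0.49643825 -0.10239926  0.17587522] [ 0.4970365  -0.10195474  0.17618857] [0.06827657 0.07177154 0.01561202]
red [349.875 229.125] 8 [ 0.52498297 -0.06790504  0.15798337]
red [371.  246.8] 10 [ 0.46676941 -0.13655889  0.15876602]
```

View pics/crop.png

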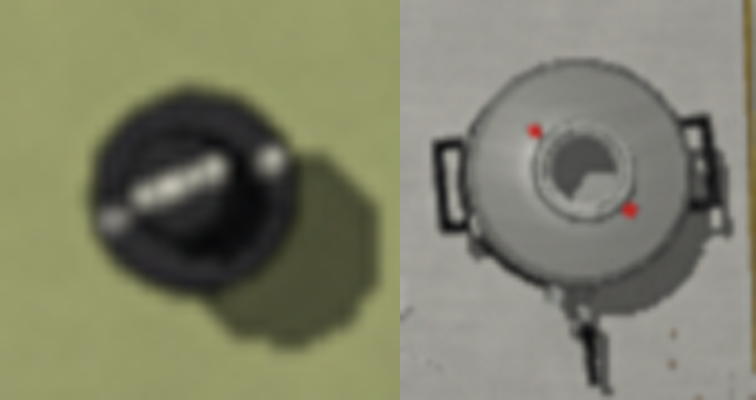

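Stopper at (0.539, 0.258), white line at about 111°. Neck at (0.497, -0.102), urn yaw about 5°, red dots at about 50°. Yaw = q1 − q6 + 90°, so I'll wind the wrist negative (az negative) to keep room for the screwing. First half of the traverse follows.

{"api": "arm_command", "payload": {
  "targets": [0,0,-8,10,-10,-20,-1,0,0,-16,32,-29,-40,-1,0,0,-24,54,-48,-60,-1,0,0,-32,76,-68,-60,-1,0,0,-40,98,-88,-60,-1,0,0,-48,120,-108,-60,-1,0,0,-56,142,-127,-60,-1,0,0,-64,164,-147,-60,-1,0,0,-72,186,-166,-60,-1,0,0,-80,208,-186,-60,-1,0,0,-88,230,-206,-60,-1,0,0,-96,254,-227,-60,-1,0,0,-104,278,-248,-60,-1,0,0,-112,301,-269,-60,-1]
}}

```text
time: 1.5
tool_pos: [0.3946, -0.1165, 0.265]
ee_rot: [-3.141, -0.001, 2.421]
wrist_force: [0.5, -0.2, 0.5]
width: 0.0937
finger_force: 0.0
```

```bash
cat >> h.py <<'E'
from scipy.spatial.transform import Rotation as R
def go(p,yaw):
    o=robot.get_obs();r=R.from_euler('xyz',o['ee_rot']);y=np.degrees(o['ee_rot'][2])
    d=r.inv().apply(np.array(p)-o['tool_pos'])*1000
    print('t',o['time'],'pos',o['tool_pos'].round(4),'yaw',y.round(2),'q',np.degrees(o['joint_positions']).round(1),'F',o['wrist_force'].round(1),'Tq',o['wrist_torque'].round(2),'w',o['width'].round(4),o['finger_force'])
    print('shift mm',d.round(1),'az',((y-yaw)%360).round(1),'or',((y-yaw)%360-360).round(1), 'tilt', np.degrees((r.inv()*R.from_euler('xyz',[np.pi,0,o['ee_rot'][2]])).as_rotvec()).round(2))
E
python3 -c "
from h import *
go([.539,.258,.24],-116)"
```

```text
Traceback (most recent call last):
  File "h.py", line 13, in go
    print('t',o['time'],'pos',o['tool_pos'].round(4),'yaw',y.round(2),'q',np.degrees(o['joint_positions']).round(1),'F',o['wrist_force'].round(1),'Tq',o['wrist_torque'].round(2),'w',o['width'].round(4),o['finger_force'])
                                                                                                                                                                                      ^^^^^^^^^^^^^^^^
AttributeError: 'float' object has no attribute 'round'
```

```bash
sed -i "s/o\['width'\].round(4)/round(o['width'],4)/" h.py
python3 -c "
from h import *
go([.539,.258,.24],-116)"
```

```text
t 1.5 pos [ 0.3946 -0.1165  0.265 ] yaw 138.73 q [-24.4 -13.1  88.8  -0.  104.3 -73.1] F [ 0.5 -0.2  0.5] Tq [-0.04 -0.12 -0.04] w 0.0937 0.0
shift mm [138.5 376.7  25. ] az 254.7 or -105.3 tilt [-0.01 -0.03  0.  ]
```

{"api": "arm_command", "payload": {
  "targets": [0,0,-7,10,27,0,-1,0,0,-14,20,54,0,-1,0,0,-21,30,81,0,-1,0,0,-28,40,108,0,-1,0,0,-35,50,135,0,-1,0,0,-42,60,162,0,-1,0,0,-49,70,189,0,-1,0,0,-56,79,215,0,-1,0,0,-63,89,242,0,-1,0,0,-70,99,269,0,-1,0,0,-77,109,296,5,-1,0,0,-84,119,323,10,-1,0,0,-91,129,350,15,-1,0,0,-98,138,376,20,-1,0,0,-105,138,376,25,-1,0,0,-105,138,376,25,-1,0,0,-105,138,376,25,-1]
}}

```text
time: 3.2
tool_pos: [0.5407, 0.2547, 0.2399]
ee_rot: [3.141, -0.001, -2.038]
wrist_force: [-0.3, -0.2, 0.4]
width: 0.0939
finger_force: 0.0
```

```bash
python3 -c "
from h import *
go([.539,.258,.081],-116)
s=snap('wrist');print(s['T_tool_cam'].round(3).tolist(),s['fx'],s['cx'],s['cy'])
cv2.imwrite('pics/w1.png',s['color'][...,::-1])"
```

```text
t 3.2 pos [0.5407 0.2547 0.2399] yaw -116.75 q [  19.8   11.    67.9   -0.   101.2 -133.5] F [-0.3 -0.2  0.4] Tq [ 0.14 -0.07  0.01] w 0.0939 0.0
shift mm [ -2.3   2.9 158.9] az 359.3 or -0.7 tilt [ 0.04 -0.06 -0.  ]
[[0.001, -0.963, -0.268, 0.078], [1.0, 0.0, 0.001, -0.0], [-0.001, -0.268, 0.963, -0.18], [0.0, 0.0, 0.0, 1.0]] 309.70691628693146 320.0130893801135 194.5251875222442
```

View pics/w1.png

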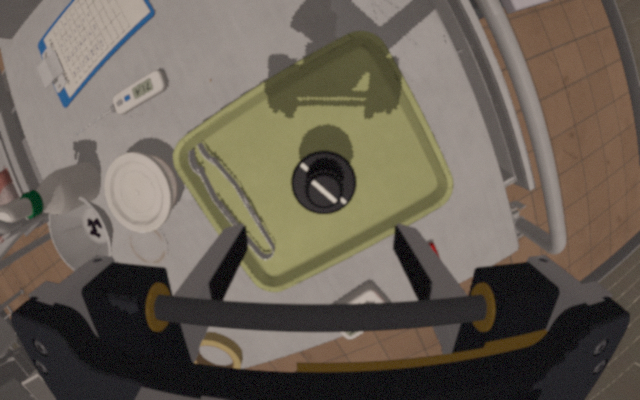

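The knob with its white line is at about (324,183), centred between the fingers, with the tongs clear at the left. Refining it in 3D from this picture.

```bash
cat >> h.py <<'E'
def wcloud(s,o):
    z=s['range_z'];v,u=np.mgrid[:400,:640]
    a,b=(u-s['cx'])/s['fx'],(v-s['cy'])/s['fy'];r=np.hypot(a,b)+1e-9
    k=np.tan(np.minimum(r,1.5))/r
    P=np.stack([a*k*z,b*k*z,z],-1);T=s['T_tool_cam']
    P=P@T[:3,:3].T+T[:3,3]; W=R.from_euler('xyz',o['ee_rot']).apply(P.reshape(-1,3)).reshape(P.shape)+o['tool_pos']; W[z==0]=np.nan; return W
E
python3 - <<'E'
from h import *
s=dict(np.load('pics/wrist.npz'));o=robot.get_obs();W=wcloud(s,o);c=s['color'].astype(int)
m=np.zeros((400,640),bool);m[140:225,282:365]=1;z=W[...,2]
for lo,hi in((.072,.092),(.108,.13)):
    k=m&(z>lo)&(z<hi);print(k.sum(),np.median(W[k],0),(cv2.minEnclosingCircle(W[k][:,:2].astype(np.float32))))
w=m&(c.min(-1)>130)&(z>.07)
for lo,hi in((.072,.092),(.1,.13)):
    q=W[w&(z>lo)&(z<hi)][:,:2];print(len(q),q.mean(0));vx=np.linalg.svd(q-q.mean(0))[2][0];print(np.degrees(np.arctan2(vx[1],vx[0]))%180)
E
```

```text
1945 [0.53325541 0.24847875 0.08518115] ((0.5386196970939636, 0.25834813714027405), 0.03744618222117424)
1217 [0.53798002 0.25693506 0.11793209] ((0.539067268371582, 0.258484810590744), 0.0213825311511755)
51 [0.54084226 0.25309477]
111.48638793730477
131 [0.53893592 0.25838434]
111.165990076333
```

{"api": "arm_command", "payload": {
  "targets": [0,0,0,-2,3,30,-1,0,0,0,-2,3,60,-1,0,0,0,-2,3,85,-1,0,0,0,-2,3,110,-1,0,0,0,-2,3,130,-1,0,0,0,-2,3,145,-1,0,0,0,-2,3,152,-1,0,0,0,-2,3,152,-1]
}}

```text
time: 4.05
tool_pos: [0.5389, 0.2576, 0.0879]
ee_rot: [3.141, -0.001, -2.036]
wrist_force: [-0.8, -0.5, -0.6]
width: 0.094
finger_force: 0.0
```

```bash
python3 -c "
from h import *
go([.539,.2583,.087],-116)"
```

```text
t 4.05 pos [0.5389 0.2576 0.0879] yaw -116.65 q [  20.1   13.9   81.8   -0.    84.4 -133.2] F [-0.8 -0.5 -0.6] Tq [ 0.1  -0.07 -0.  ] w 0.094 0.0
shift mm [-0.6  0.2  0.9] az 359.3 or -0.7 tilt [ 0.04 -0.05 -0.  ]
```

Within 1 mm; close the fingers, then lift.

{"api": "arm_command", "payload": {
  "targets": [0,0,0,-0.5,0,0.5,1,0,0,0,-0.5,0,0.5,1,0,0,0,-0.5,0,0.5,1,0,0,0,-0.5,0,0.5,1,0,0,0,-0.5,0,0.5,1,0,0,0,-0.5,0,0.5,1,0,0,0,-0.5,0,0.5,1,0,0,0,-0.5,0,0.5,1,0,0,0,-0.5,0,0.5,1,0,0,0,-0.5,0,0.5,1]
}}

```text
time: 5.05
tool_pos: [0.5393, 0.2586, 0.0879]
ee_rot: [3.141, -0.0, -2.035]
wrist_force: [-0.8, 0.2, -0.0]
width: 0.0415
finger_force: 30.0
```

{"api": "arm_command", "payload": {
  "targets": [0,0,0,0,0,-10,1,0,0,0,0,0,-30,1,0,0,0,0,0,-60,1,0,0,0,0,0,-95,1,0,0,0,0,0,-130,1,0,0,0,0,0,-165,1,0,0,0,0,0,-190,1,0,0,0,0,0,-203,1,0,0,0,0,0,-203,1,0,0,0,0,0,-203,1]
}}

```text
time: 6.05
tool_pos: [0.5391, 0.2584, 0.2894]
ee_rot: [3.14, -0.002, -2.035]
wrist_force: [0.2, 0.4, -3.4]
width: 0.0414
finger_force: 30.0
```

```bash
python3 -c "
from h import *
go([.497,-.102,.29],-172)
s=snap('wrist');cv2.imwrite('pics/w2.png',s['color'][...,::-1])
W=wcloud(s,robot.get_obs());r=R.from_euler('xyz',robot.get_obs()['ee_rot'])
c=s['color'].astype(int);w=(c.min(-1)>120);w[:,:250]=0;w[:,390:]=0;w[:200]=0;n,l,st,ce=cv2.connectedComponentsWithStats(w.astype(np.uint8))
for i in range(1,n):
  if st[i,4]>8: print(st[i],ce[i].round(1),np.nanmean(W[l==i],0).round(4))
"
```

```text
t 6.05 pos [0.5391 0.2584 0.2894] yaw -116.6 q [  20.2   11.3   62.    -0.   106.8 -133.2] F [ 0.2  0.4 -3.4] Tq [ 0.09 -0.02  0.01] w 0.0414 29.977508783340454
shift mm [ 3.411e+02 -1.237e+02 -2.000e-01] az 55.4 or -304.6 tilt [ 0.09 -0.1  -0.  ]
[253 200  11  17  54] [258.5 208. ] [0.656  0.2781 0.0123]
[377 218  13  44 353] [384.4 235.4] [0.497  0.4128 0.0064]
[296 242  16   9  85] [303.7 245.7] [0.5434 0.2472 0.3191]
[319 260  24  18 186] [331.2 268.1] [0.5362 0.266  0.3193]
[ 277  272   84   32 1486] [312.8 291.4] [0.6503 0.4525 0.0115]
[265 331  33  14 234] [277.3 336. ] [ 0.7664  0.5266 -0.0013]
```

View pics/w2.png

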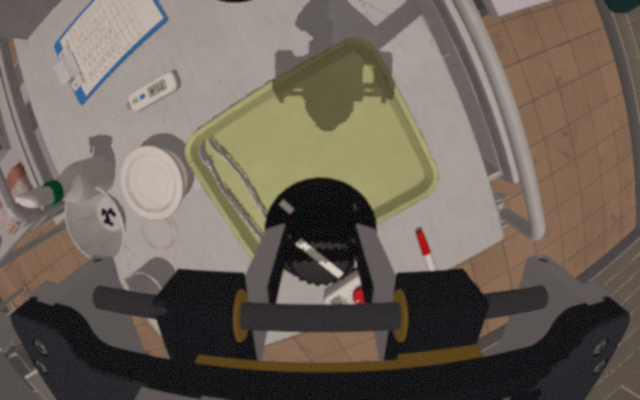

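Stopper is held straight and the heading hasn't slipped (white line about 111°). Moving over the neck with a 56° clockwise turn.

{"api": "arm_command", "payload": {
  "targets": [0,0,3,12,-4,0,1,0,0,7,36,-13,0,1,0,0,11,62,-22,0,1,0,0,15,90,-32,0,1,0,0,19,118,-43,0,1,0,0,23,146,-53,0,1,0,0,27,174,-63,0,1,0,0,31,202,-73,0,1,0,0,35,230,-83,0,1,0,0,39,256,-93,0,1,0,0,43,280,-102,0,1,0,0,47,302,-109,0,1,0,0,51,320,-116,0,1,0,0,54,333,-121,0,1,0,0,56,341,-124,0,1,0,0,56,341,-124,0,1,0,0,56,341,-124,0,1]
}}

```text
time: 7.8
tool_pos: [0.4976, -0.1014, 0.2906]
ee_rot: [3.141, -0.0, -3.011]
wrist_force: [-0.0, -0.1, -2.8]
width: 0.0413
finger_force: 30.0
```

Run:
```python
from h import *
go([.497,-.102,.25],-173)
o=robot.get_obs();s=snap('wrist');cv2.imwrite('pics/w3.png',s['color'][...,::-1])
W=wcloud(s,o);c=s['color'].astype(int);z=W[...,2]
d=np.hypot(W[...,0]-.497,W[...,1]+.102)
r=(c[...,0]>c[...,1]+50)&(d<.07);n,l,st,ce=cv2.connectedComponentsWithStats(r.astype(np.uint8))
for i in range(1,n): 
    if st[i,4]>4: print('red',ce[i].round(1),st[i,4],np.nanmean(W[l==i],0).round(4))
k=(d<.046)&(z>.173)&(z<.184);print('rim',k.sum(),np.median(W[k],0),cv2.minEnclosingCircle(W[k][:,:2].astype(np.float32)))
k=(z>.1)&(z<.165)&(d<.1);print('shoulder/body',k.sum(),cv2.minEnclosingCircle(W[k][:,:2].astype(np.float32)))
s=snap('top');W=cloud(s);cv2.imwrite('pics/top2.png',s['color'][180:300,200:440,::-1])
```

```text
t 7.8 pos [ 0.4976 -0.1014  0.2906] yaw -172.54 q [ -17.9   -0.4   74.6    0.   105.9 -115.4] F [-0.  -0.1 -2.8] Tq [ 0.05 -0.17  0.02] w 0.0413 29.97675061225891
shift mm [ 0.7 -0.6 40.6] az 0.5 or -359.5 tilt [ 0.05 -0.03 -0.  ]
red [288.1 151.5] 80 [ 0.4655 -0.138   0.1603]
rim 824 [ 0.46926379 -0.1044137   0.17854084] ((0.49282050132751465, -0.10330609977245331), 0.03582127392292023)
shoulder/body 10413 ((0.4970107972621918, -0.10196839272975922), 0.10005243867635727)
```

View pics/w3.png

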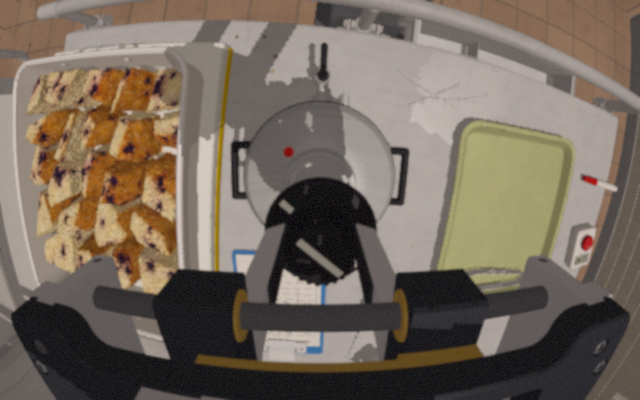

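The red dot is visible at (288,151), and the rim is partly hidden behind the flange. A short circle fit gives the neck centre.

Run:
```python
from h import *
from scipy.optimize import least_squares as ls
o=robot.get_obs()
for n in('wrist',):
    s=dict(np.load('pics/wrist.npz'));W=wcloud(s,o);z=W[...,2]
    for R0,lo,hi in((.036,.172,.184),):
        d=np.hypot(W[...,0]-.497,W[...,1]+.102);k=(d<.05)&(z>lo)&(z<hi);p=W[k][:,:2]
        a=np.degrees(np.arctan2(p[:,1]+.102,p[:,0]-.497));b=(a//5).astype(int);r=np.hypot(p[:,0]-.497,p[:,1]+.102)
        q=np.array([p[b==i][np.argsort(r[b==i])[-2]] for i in set(b) if (b==i).sum()>8])
        f=ls(lambda x:np.hypot(*(q-x).T)-R0,[.497,-.102],loss='soft_l1',f_scale=.001);print(len(q),f.x,np.abs(f.fun).mean(),a.min(),a.max())
    k=(z>.02)&(z<.155)&(np.hypot(W[...,0]-.497,W[...,1]+.102)<.093)
    p=W[k][:,:2];a=np.degrees(np.arctan2(p[:,1]+.102,p[:,0]-.497))//4;r=np.hypot(p[:,0]-.497,p[:,1]+.102)
    q=np.array([p[a==i][np.argmax(r[a==i])] for i in set(a) if (a==i).sum()>8 and not 70<abs(i*4)<110]);f=ls(lambda x:np.hypot(*(q-x[:2]).T)-x[2],[.497,-.102,.088],loss='soft_l1',f_scale=.001);print(len(q),f.x)
s=dict(np.load('pics/top.npz'));W=cloud(s);print()
go([.497,-.102,.25],-173)
```

```text
34 [ 0.49516953 -0.1028059 ] 0.00037883307852317404 -179.8689279690118 179.9018468344142
46 [ 0.49419515 -0.10284179  0.08610021]

t 7.9 pos [ 0.4977 -0.1011  0.291 ] yaw -172.51 q [ -17.9   -0.5   74.6    0.   105.9 -115.4] F [ 0.8 -0.4 -3.7] Tq [ 0.12 -0.12 -0.02] w 0.0412 29.97674971818924
shift mm [ 0.8 -0.8 41. ] az 0.5 or -359.5 tilt [0.02 0.01 0.  ]
```

{"api": "arm_command", "payload": {
  "targets": [0,0,0,2,-1,0,1,0,0,0,2,-1,15,1,0,0,0,2,-1,35,1,0,0,0,2,-1,52,1,0,0,0,2,-1,64,1,0,0,0,2,-1,71,1,0,0,0,2,-1,74,1,0,0,0,2,-1,77,1,0,0,0,2,-1,80,1,0,0,0,2,-1,82,1,0,0,0,2,-1,84,1,0,0,0,2,-1,86,1,0,0,0,2,-1,87,1,0,0,0,2,-1,88,1]
}}

```text
time: 9.3
tool_pos: [0.4958, -0.1032, 0.2029]
ee_rot: [-3.141, 0.0, -3.012]
wrist_force: [-0.2, -0.4, -2.8]
width: 0.0412
finger_force: 30.0
```

```bash
python3 -c "
from h import *
go([.496,-.1024,.2],-173)"
```

```text
t 9.3 pos [ 0.4958 -0.1032  0.2029] yaw -172.6 q [ -18.2   -0.6   84.6   -0.    96.  -115.6] F [-0.2 -0.4 -2.8] Tq [ 0.06 -0.1  -0.05] w 0.0412 29.977077841758728
shift mm [-0.3  0.7  2.9] az 0.4 or -359.6 tilt [-0.01  0.   -0.  ]
```

{"api": "arm_command", "payload": {
  "targets": [0,0,0,0,0,1,1,0,0,0,0,0.5,2,1,0,0,0,0,0.5,3,1,0,0,0,0,0.5,4,1]
}}

```text
time: 9.7
tool_pos: [0.4959, -0.1026, 0.2]
ee_rot: [-3.141, 0.001, -3.012]
wrist_force: [-2.0, 1.0, 4.3]
width: 0.0411
finger_force: 30.0
```

```bash
python3 -c "
from h import *
go([.496,-.1024,.2],-173)"
```

```text
t 9.7 pos [ 0.4959 -0.1026  0.2   ] yaw -172.59 q [ -18.1   -0.6   84.9    0.    95.6 -115.5] F [-2.   1.   4.3] Tq [0.32 0.21 0.04] w 0.0411 29.99149203300476
shift mm [-0.2  0.2  0. ] az 0.4 or -359.6 tilt [-0.02  0.06 -0.  ]
```

Contact with the flange 11 mm above the rim: the lugs have dropped in. Screwing clockwise with the thread lead (0.44 mm per 8°).

{"api": "arm_command", "payload": {
  "targets": [0,0,8,0,0,0.4,1,0,0,16,0,0,0.9,1,0,0,24,0,0,1.3,1,0,0,32,0,0,1.8,1,0,0,40,0,0,2.2,1,0,0,48,0,0,2.7,1,0,0,56,0,0,3.1,1,0,0,64,0,0,3.6,1,0,0,72,0,0,4,1,0,0,80,0,0,4.4,1,0,0,88,0,0,4.9,1,0,0,96,0,0,5.3,1,0,0,96,0,0,5.3,1]
}}

```text
time: 11.0
tool_pos: [0.4964, -0.1027, 0.1948]
ee_rot: [3.139, 0.001, 1.596]
wrist_force: [-1.0, 0.9, 1.4]
width: 0.0414
finger_force: 30.0
```

```bash
python3 -c "
from h import *
go([.496,-.1024,.2],-173)
s=snap('wrist');cv2.imwrite('pics/w4.png',s['color'][...,::-1])
W=wcloud(s,robot.get_obs());c=s['color'].astype(int);z=W[...,2];w=(c.min(-1)>120)&(abs(z-robot.get_obs()['tool_pos'][2]-.029)<.008)
q=W[w][:,:2];q=q[np.hypot(*(q-[.496,-.1024]).T)<.024];vx=np.linalg.svd(q-q.mean(0))[2][0];print(len(q),'line',np.degrees(np.arctan2(vx[1],vx[0]))%180)"
```

```text
t 11.0 pos [ 0.4964 -0.1027  0.1948] yaw 91.43 q [-18.1  -0.5  85.4   0.   94.9 -19.5] F [-1.   0.9  1.4] Tq [ 0.04 -0.12 -0.03] w 0.0414 29.991833567619324
shift mm [ 0.3 -0.4 -5.2] az 264.4 or -95.6 tilt [0.14 0.04 0.  ]
131 line 137.86233938730533
```

{"api": "arm_command", "payload": {
  "targets": [0,0,8,0,0,0.4,1,0,0,16,0,0,0.9,1,0,0,24,0,0,1.3,1,0,0,32,0,0,1.8,1,0,0,40,0,0,2.2,1,0,0,48,0,0,2.7,1,0,0,56,0,0,3.1,1,0,0,64,0,0,3.6,1,0,0,72,0,0,4,1,0,0,80,0,0,4.4,1,0,0,88,0,0,4.9,1,0,0,96,0,0,5.3,1,0,0,104,0,0,5.6,1,0,0,112,0,0,5.8,1,0,0,112,0,0,5.8,1]
}}

```text
time: 12.55
tool_pos: [0.4958, -0.1023, 0.1891]
ee_rot: [-3.141, -0.001, -0.357]
wrist_force: [-1.2, 1.4, 5.7]
width: 0.0417
finger_force: 30.0
```

```bash
cat > line.py <<'E'
from h import *
go([.496,-.1024,.189],-43.1)
s=snap('wrist');o=robot.get_obs();W=wcloud(s,o);c=s['color'].astype(int);z=W[...,2];w=(c.min(-1)>120)&(abs(z-o['tool_pos'][2]-.029)<.008)
q=W[w][:,:2];q=q[np.hypot(*(q-[.496,-.1024]).T)<.024];vx=np.linalg.svd(q-q.mean(0))[2][0];print(len(q),'line',np.degrees(np.arctan2(vx[1],vx[0]))%180, 'expected',(np.degrees(o['ee_rot'][2])+47.8)%180,'knob z',np.median(z[w&(np.hypot(W[...,0]-.496,W[...,1]+.1024)<.024)]))
E
python3 line.py
```

```text
t 12.55 pos [ 0.4958 -0.1023  0.1891] yaw -20.44 q [-18.1  -0.4  86.    0.   94.4  92.3] F [-1.2  1.4  5.7] Tq [0.64 0.24 0.06] w 0.0417 29.98159021139145
shift mm [0.2 0.  0.1] az 22.7 or -337.3 tilt [-0.05 -0.05  0.  ]
0 line 0.0 expected 27.463525661235636 knob z nanline.py:4: RuntimeWarning: Mean of empty slice.
  q=W[w][:,:2];q=q[np.hypot(*(q-[.496,-.1024]).T)<.024];vx=np.linalg.svd(q-q.mean(0))[2][0];print(len(q),'line',np.degrees(np.arctan2(vx[1],vx[0]))%180, 'expected',(np.degrees(o['ee_rot'][2])+47.8)%180,'knob z',np.median(z[w&(np.hypot(W[...,0]-.496,W[...,1]+.1024)<.024)]))
  ret = um.true_divide(
  return _methods._mean(a, axis=axis, dtype=dtype,
  ret = ret.dtype.type(ret / rcount)
```

Flange is nearly on the rim. Turning on in small steps to find the stop.

{"api": "arm_command", "payload": {
  "targets": [0,0,4,0,0,0.2,1,0,0,8,0,0,0.4,1,0,0,12,0,0,0.6,1,0,0,16,0,0,0.8,1,0,0,20,0,0,1,1,0,0,20,0,0,1,1]
}}

```text
time: 13.2
tool_pos: [0.4961, -0.1025, 0.189]
ee_rot: [-3.14, -0.002, -0.705]
wrist_force: [-2.7, 1.4, 8.5]
width: 0.0416
finger_force: 30.0
```

```bash
sed -i 's/>120)&/>70)\&/' line.py; python3 line.py
```

```text
t 13.2 pos [ 0.4961 -0.1025  0.189 ] yaw -40.37 q [-18.1  -0.5  86.    0.   94.3 112.3] F [-2.7  1.4  8.5] Tq [0.69 0.34 0.08] w 0.0416 29.98426526784897
shift mm [-0.1 -0.   0. ] az 2.7 or -357.3 tilt [-0.08 -0.12  0.  ]
514 line 6.885607353756768 expected 7.467416013687398 knob z 0.21976135357571186
```

{"api": "arm_command", "payload": {
  "targets": [0,0,2,0,0,0.2,1,0,0,4,0,0,0.2,1,0,0,6,0,0,0.2,1,0,0,8,0,0,0.2,1,0,0,10,0,0,0.2,1,0,0,10,0,0,0.2,1]
}}

```text
time: 13.85
tool_pos: [0.4971, -0.1031, 0.1889]
ee_rot: [-3.139, -0.005, -0.878]
wrist_force: [-1.2, 1.7, 7.4]
width: 0.0415
finger_force: 30.0
```

```bash
python3 line.py
```

```text
t 13.85 pos [ 0.4971 -0.1031  0.1889] yaw -50.3 q [-18.1  -0.4  86.   -0.   94.1 122.2] F [-1.2  1.7  7.4] Tq [0.24 0.01 0.4 ] w 0.0415 30.00469833612442
shift mm [-1.2  0.4 -0.1] az 352.8 or -7.2 tilt [-0.15 -0.26  0.  ]
526 line 3.5300348475261956 expected 177.5223503869011 knob z 0.21962002318862278
```

Torque rose to 0.40 N m and the white line stayed at 3.5° while the fingers slipped, so this looks like the stop. I'll confirm with a small nudge and hold.

{"api": "arm_command", "payload": {
  "targets": [0,0,2,0,0,0,1,0,0,4,0,0,0,1,0,0,5,0,0,0,1,0,0,5,0,0,0,1,0,0,5,0,0,0,1,0,0,5,0,0,0,1]
}}

```text
time: 14.5
tool_pos: [0.4969, -0.1029, 0.1889]
ee_rot: [-3.139, -0.004, -0.964]
wrist_force: [-1.1, 1.1, 6.2]
width: 0.0415
finger_force: 30.0
```

```bash
python3 line.py
```

```text
t 14.5 pos [ 0.4969 -0.1029  0.1889] yaw -55.25 q [-18.1  -0.4  86.    0.   94.1 127.2] F [-1.1  1.1  6.2] Tq [0.29 0.13 0.52] w 0.0415 30.005688071250916
shift mm [-0.9  0.5 -0.1] az 347.8 or -12.2 tilt [-0.16 -0.21  0.  ]
540 line 6.838054706793459 expected 172.54982761782497 knob z 0.2195831417411
```

At the stop (0.52 N m, line unchanged within measuring noise). Backing off 90° counterclockwise, rising 5 mm.

{"api": "arm_command", "payload": {
  "targets": [0,0,-6,0,0,-0.3,1,0,0,-12,0,0,-0.7,1,0,0,-18,0,0,-1.1,1,0,0,-24,0,0,-1.5,1,0,0,-30,0,0,-1.9,1,0,0,-36,0,0,-2.3,1,0,0,-42,0,0,-2.7,1,0,0,-48,0,0,-3.1,1,0,0,-54,0,0,-3.5,1,0,0,-60,0,0,-3.9,1,0,0,-66,0,0,-4.3,1,0,0,-72,0,0,-4.7,1,0,0,-78,0,0,-5,1,0,0,-84,0,0,-5.4,1,0,0,-90,0,0,-5.8,1,0,0,-90,0,0,-5.8,1,0,0,-90,0,0,-5.8,1]
}}

```text
time: 16.25
tool_pos: [0.4956, -0.1032, 0.1922]
ee_rot: [3.141, 0.001, 0.6]
wrist_force: [-0.2, -1.0, 0.8]
width: 0.0415
finger_force: 30.0
```

```bash
python3 line.py; python3 -c "
from h import *
s=dict(np.load('pics/wrist.npz'));cv2.imwrite('pics/w5.png',s['color'][...,::-1])"
```

```text
t 16.25 pos [ 0.4956 -0.1032  0.1922] yaw 34.38 q [-18.1  -0.4  85.7  -0.1  94.8  37.5] F [-0.2 -1.   0.8] Tq [-0.18  0.08 -0.01] w 0.0415 29.998842179775238
shift mm [ 0.7 -0.4  3.2] az 77.5 or -282.5 tilt [0.04 0.05 0.  ]
479 line 94.88926993355547 expected 82.16916977641236 knob z 0.22297729949809134
```

View pics/w5.png

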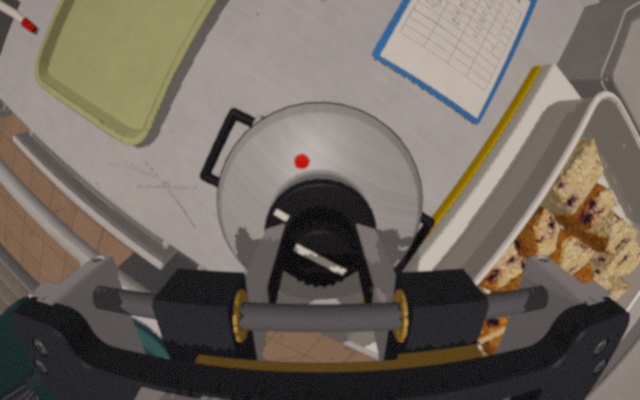

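The stopper is held straight by its knob. The white line runs at 95°, across the urn (about 90° from home), and the flange is about 3.4 mm above the rim with the fingers still. Handing in.

```bash
python3 -c "
from h import *
print(robot.close_job())"
```

```text
the job is handed in; nothing more can be done
None
```

The stopper was screwed home to the stop, then backed off about 90° so its flange stands about 3.4 mm above the rim. The gripper still holds it by the knob with 30 N, and the job was handed in at about 16 s (no verdict was returned).

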